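# Open the vial chiller and load a tray

## Robot

A 7-joint arm with a two-finger parallel gripper is mounted at the origin on the work surface. World frame = base frame: x ahead of the robot, y to its left, z up, the work surface at z = 0. Lengths are in mm, angles in degrees, forces in N, time in s.
With the tool pointing down it reaches from about 425 to 950 mm from the base axis. Payload 4.7 kg.
Tool frame: the origin (TCP) lies midway between the tips of the shut fingers; the grasp point (between the pads) lies 19 mm behind it; z points along the fingers, y is the line along which they close (so a half turn about z gives the same grasp; the last joint's range is limited). The gripper opens to 87 mm and grips with 3 to 60 N. Pads are 19 mm wide; open, the fingers measure 117 mm over their backs; the gripper's body (75 mm by 190 mm) begins 51 mm behind the grasp point.
Start: joints at [-66.056, 26.849, -2.785, 87.806, 1.381, 65.374, -4.715], TCP at [291.619, 608.775, 222.573] pointing down, gripper open.
Joint ranges: [-148.3, 148.3], [-19.14, 114.17], [-79.39, 73.82], [5.75, 140.21], [-59.74, 239.74], [12.07, 113.84], [-152.46, 152.46]. Speed limits (degrees/s): [147.25, 147.25, 180, 180, 180, 180, 180].

## Interface

Orientations are given as a 3x3 rotation matrix whose columns are the frame's x, y, z axes.
In Python, from bench import robot, eyes gives the robot as it stands.
- The arm moves only by the tool drive_tool, never from a script. Its argument "moves" is a list of rows, each an object with "dp": the shift along the world's x, y, z in units of 40 mm (1.0 is 40 mm), a list of three; "twist": the turn about the world's z in units of 8 degrees (1.0 is 8 degrees). A call has 1 to 20 rows; each row shifts and turns the commanded pose from where the row before left it; what a row does not reach is not made up. A row lasts 1/10 s, in which the tool goes at most 50 mm and 8.59 degrees, less where a joint would pass 70% of its speed; a pose out of reach is approached as far as the arm can. A call is refused whole if a number of a shift passes 1 or a number of a turn 1, either way. A call with a gripper value outside its range is refused whole. "gripper" is the opening, from 0 (shut) to 1 (fully open), set as the call begins (left out, the last holds). The fingers move at their own pace and stop on an object; "force" is the grip in N (left out, the last holds). Time passes only in rows, so rows that do not move let the fingers close. It gives the time, the measured TCP pose, the force, the opening and the grip force at its end, in the units of the state.
- robot.state(): the state, without advancing time (a new reading comes with each control period).
- eyes.read_camera(name): name is "scene" or "side" or "wrist"; returns the picture (400x640x3 uint8, blue, green, red); there is no depth.
- eyes.camera_info(name): a dict with "intrinsics" (3x3 intrinsics, pixels), "origin" and "attitude" of the camera in the world. Camera axes: x right, y up, looking along -z (the intrinsics and any distortion apply to the point x, -y, -z); pixel columns grow to the right and rows downward; lengths in mm; the calibration is good to about 2 mm. The wrist camera is an equidistant fisheye: a pixel r from the principal point sees the ray r / f radians off the axis. A picture is of the moment at which its call begins: read the wrist's pose just before it. camera_info takes no time and is no camera call; for the wrist camera it gives the pose at the moment of the call.
- robot.finish_job(): hands the job in; it is judged then, once.
The state is a dict: "time_s": time; "qpos": joint angles; "joint_velocities": joint speeds; "joint_torque": joint torques, N m; "eef_pos": TCP position; "ee_rot": TCP orientation; "force": force on the tool from outside, world axes, zero at the start; "torque": the same for the moment, N m; "finger_gap": finger opening in mm; "finger_force": force on a finger pad.
Only numpy, scipy, OpenCV 4.12 (cv2) and the standard library are available. Lean on these libraries where they do the work, as an engineer would, in place of code of your own. Each camera call takes 0.05 s, during which the arm holds its last target. There are 200 camera calls.

## Task

Lift the hinged lid of the vial-tray chiller open until it leans back on its stops, without letting it slam, and leave it up so that I can check the vials. Then carry the loose white tray with the orange handle level to the empty bay and set it down, without dropping it, with its blue end towards the lid's hinge, so that it sits flat and holds the red tray-present pin down. Leave the grey tray in the other bay and the bottle, tin, beaker, jar and wrench on the bench where they are.

Things in the scene. Friction and masses are not known exactly. Their poses are not given: they have to be found in the camera images.
- chiller: White bench chiller, fixed: open tub 190 (x) x 250 (y) mm, 120 mm high, walls 18 mm, floor 30 mm above the bench; grey housing behind it to x = 140 mm, 106 mm high, with two dark lid stops up to 158 mm high. Origin: centre of the tub's underside. -x is its front (black panel, blue lip), +x its hinge side. It stands left or right on the bench, turned up to 0.3 rad.
- lid (a joint): Angle of the chiller's lid, rad: 0 shut, 1.92 on its stops. White frame with a clear window, 250 mm wide, 187 mm from hinge to front edge, 8 mm thick, underside level with the tub's rim. About 2 N upward at its blue lip lifts it. Damped hinge, no catch: let go below about 1.6 rad it falls shut; past that it sinks slowly onto its stops by itself.
- lip (a point): Middle of the underside of the blue finger lip, which overhangs the front face by 30 mm, is 230 mm wide (y) and 6 mm thick; the point is 15 mm in from its outer edge. Moves with the lid: y along the lip, -x outward, z out of the lid's outer face. Shut, it is 110 mm in front of the chiller's origin and 122 mm above the bench.
- hinge (a point): Middle of the lid's hinge line, fixed to the chiller, 92 mm behind its origin and 124 mm above the bench; the hinge axis is its y axis (level); with the lid shut the lip's outer edge is 217 mm from it.
- bay: The empty bay, an aluminium insert 148 x 104 mm in one half of the tub, turned as the chiller is, 53 mm to one side of its middle. Origin: centre of its underside, 30 mm above the bench; x points to the hinge side. Floor 5 mm above that; grey guide rims, 12 mm above the floor, leave 130 (x) x 92 (y) mm clear for the tray.
- pin (a joint): Travel of the red tray-present pin, m: 0 up, 0.005 flush with the bay's floor. The pin is 10 mm across, stands 5 mm above the floor, 45 mm from the bay's centre towards the hinge, and takes about 1.2 N to hold down.
- tray: The loose white vial tray, 120 (x) x 84 (y) mm, about 0.38 kg. Origin: centre of its underside; +x points to its blue end. Vial tops are 42 mm above the underside. Its foot has a 24 mm wide slot at the end away from the blue one: placed the wrong way round, the pin enters the slot and stays up.
- handle (a point): Middle of the orange handle bar of the tray, 68 mm above its underside: bar 74 mm long along the tray's x, 10 mm thick (y), 24 mm high (56 to 80 mm above the underside), on a post at each end.
- blue_end (a point): Middle of the tray's blue end face, 60 mm from its origin along x, 20 mm above its underside.
- full_tray: Grey tray with a black handle and red vial caps, the same shape and size as the loose one, already in the chiller's other bay, 106 mm from the empty bay's centre. Loose; leave it. Origin: centre of its underside.
- bottle: Amber bottle, 66 mm across, 170 mm tall, standing in front of one half of the lid's lip. Origin: centre of its underside.
- tin: Flat green metal tin, 102 x 72 mm, 25 mm high, lying in front of the other half of the lip. Origin: centre of its underside.
- beaker: White beaker, 68 mm across, 90 mm tall, beside the loose tray. Origin: centre of its underside.
- jar: White jar with a red cap, 60 mm across, 100 mm tall, on the loose tray's other side. Origin: centre of its underside.
- wrench: Steel wrench, 160 mm long along its x, lying flat beyond the loose tray's blue end. Origin: on its underside near the middle.

How it is judged (in metres and radians):
On the way, in this order (a step that is already met when the one before it is completed fails the run):
1. the lid leans back on its stops (value of joint lid above 1.86 rad), for 0.3 s.
2. the white tray sits flat in the empty bay, blue end to the hinge, and holds the pin down (value of joint pin above 0.004 m and angle between tray's own z axis and vertical below 0.05 rad and x of blue_end in the frame of bay above 0.045 m and z of tray in the frame of bay below 0.008 m and horizontal distance between tray and bay below 0.012 m), for 0.3 s.
At the end, for the whole second after the job is handed in: The lid leans on its stops (over 1.86 rad). The white tray lies at rest and flat (within 0.05 rad) on the floor of the bay that was empty, within 12 mm of its centre, blue end towards the hinge, and holds the pin down by more than 4 mm. The grey tray is within 10 mm of where it was (all of step 2 and value of joint lid above 1.86 rad and linear speed of tray below 0.02 m/s and distance of full_tray from where it was at the start of the episode below 0.01 m); the robot touches nothing.
It fails at once if the lid swings faster than 2.5 rad/s: slammed open or let fall (velocity of joint lid above 2.5 rad/s or velocity of joint lid below -2.5 rad/s).
It fails at once if the white tray is tipped by more than 0.35 rad (angle between tray's own z axis and vertical above 0.35 rad).
It fails at once if the white tray is dropped (moves faster than 0.7 m/s out of the grip) (linear speed of tray above 0.7 m/s and not (contact force between the fingers and tray above 0.3 N)).
It fails at once if the grey tray is pushed more than 10 mm, lifted or tipped (distance of full_tray from where it was at the start of the episode above 0.01 m or angle between full_tray's own z axis and vertical above 0.15 rad).
It fails at once if a bystander (bottle, tin, beaker, jar or wrench) is pushed more than 25 mm or tipped over (distance of any of bottle, tin, beaker, jar, wrench from where it was at the start of the episode above 0.025 m or angle between any of bottle, tin, beaker, jar's own z axis and vertical above 0.35 rad).
It also fails if it takes over 64 s, if anything falls off the work surface, if the arm or the gripper's body presses on something with over 40 N, if the wrist force passes 120 N, or if a joint passes its speed limit or range.

## Working session

There is one attempt and no reset: what is moved stays moved. The work goes in short steps, Python scripts to look and compute and a tool call to move; the robot and the scene stay as the last step left them, time stands still between calls to the robot, and variables do not carry over. Pictures are saved under pics/ and viewed, at most 10 in all, crops included, and the job is handed in when it is done.

Besides the shell and the picture viewer there is one more tool, called after "Request:" by a JSON object that holds its "fn" and its "kwargs". drive_tool: Moves the arm, as the interface text tells. Its arguments: {"type":"object","properties":{"moves":{"type":"array","items":{"type":"object","properties":{"dp":{"type":"array","items":{"type":"number"}},"twist":{"type":"number"}}}},"gripper":{"type":"number"},"force":{"type":"number"}},"required":["moves"]}

```bash
mkdir -p pics; ls
python3 - <<'E'
from bench import robot, eyes
import cv2,numpy as np
np.set_printoptions(precision=3,suppress=True)
for n in ["scene","side","wrist"]:
    im=eyes.read_camera(n); cv2.imwrite(f"pics/{n}0.png",im)
    i=eyes.camera_info(n); print(n,i)
print(robot.state())
E
```

```text
pics
scene {'intrinsics': array([[441.148,   0.   , 332.026],
       [  0.   , 441.148, 199.632],
       [  0.   ,   0.   ,   1.   ]]), 'origin': array([879.715, 531.664, 976.894]), 'attitude': array([[-0.844, -0.432,  0.317],
       [ 0.536, -0.693,  0.482],
       [ 0.012,  0.577,  0.817]])}
side {'intrinsics': array([[474.72 ,   0.   , 315.443],
       [  0.   , 474.72 , 202.46 ],
       [  0.   ,   0.   ,   1.   ]]), 'origin': array([  18.162, -808.68 ,  682.732]), 'attitude': array([[ 0.851,  0.285, -0.441],
       [-0.525,  0.458, -0.718],
       [-0.003,  0.842,  0.539]])}
wrist {'intrinsics': array([[309.707,   0.   , 323.72 ],
       [  0.   , 309.707, 207.031],
       [  0.   ,   0.   ,   1.   ]]), 'origin': array([223.919, 640.331, 383.835]), 'attitude': array([[ 0.431, -0.868, -0.246],
       [ 0.902,  0.414,  0.12 ],
       [-0.002, -0.274,  0.962]])}
{'time_s': 0.15, 'qpos': array([-66.056,  26.885,  -2.784,  87.855,   1.38 ,  65.375,  -4.715]), 'joint_velocities': array([-0.018, -0.102, -0.045, -0.142, -0.03 ,  0.023, -0.009]), 'joint_torque': array([  0.   , -50.843,  -0.081, -23.642,  -0.061,   0.036,   0.   ]), 'eef_pos': array([291.45 , 608.363, 221.78 ]), 'ee_rot': array([[-0.902,  0.432, -0.001],
       [ 0.432,  0.902, -0.001],
       [-0.   , -0.001, -1.   ]]), 'force': array([ 0.481, -0.279,  0.994]), 'torque': array([ 0.037, -0.028,  0.021]), 'finger_force': 0.0, 'finger_gap': 87.2340053550744}
```

View pics/scene0.png

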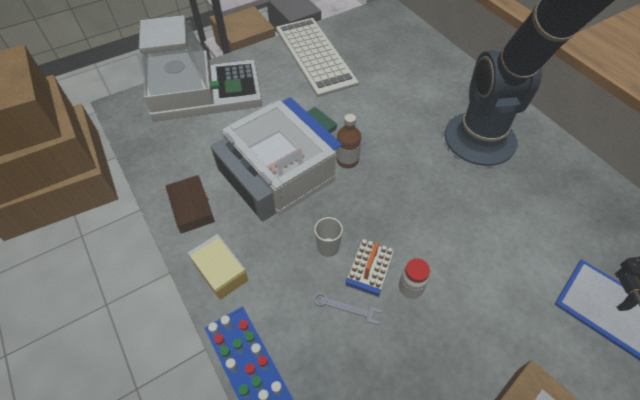

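View pics/side0.png

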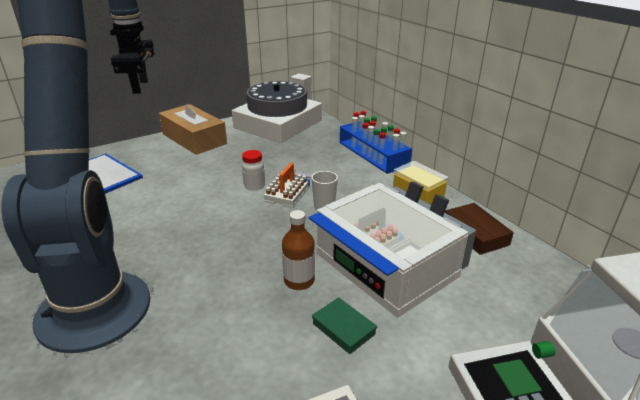

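The scene view shows the chiller around (280,150), with its lip running from (287,102) to (338,148). The bottle is at (348,140), the tin at (320,118) and the tray at (370,265) with its blue end at (366,290). In the side view the lip runs from (312,215) to (395,267).

```bash
cat > h.py <<'E'
import cv2,numpy as np
from bench import robot,eyes
np.set_printoptions(precision=1,suppress=True)
def ray(info,uv):
    K=info["intrinsics"]; x=(uv[0]-K[0,2])/K[0,0]; y=(uv[1]-K[1,2])/K[1,1]
    return info["origin"],info["attitude"]@np.array([x,-y,-1.])
def fray(info,uv):
    K=info["intrinsics"]; d=np.array([uv[0]-K[0,2],uv[1]-K[1,2]]); r=np.hypot(*d); t=r/K[0,0]; d=d/r
    return info["origin"],info["attitude"]@np.array([np.sin(t)*d[0],-np.sin(t)*d[1],-np.cos(t)])
def onz(r,z):
    o,d=r; return o+d*(z-o[2])/d[2]
def cross(a,b):
    (o1,d1),(o2,d2)=a,b
    t=np.linalg.lstsq(np.c_[d1,-d2],o2-o1,rcond=None)[0]
    p,q=o1+t[0]*d1,o2+t[1]*d2
    return (p+q)/2,np.linalg.norm(p-q)
def comps(im,lo,hi,box,amin=30):
    m=cv2.inRange(cv2.cvtColor(im,cv2.COLOR_BGR2HSV),lo,hi)
    k=np.zeros_like(m); x0,y0,x1,y1=box; k[y0:y1,x0:x1]=m[y0:y1,x0:x1]
    cs=[c for c in cv2.findContours(k,cv2.RETR_EXTERNAL,cv2.CHAIN_APPROX_NONE)[0] if cv2.contourArea(c)>amin]
    return sorted(cs,key=cv2.contourArea,reverse=True)
E
python3 - <<'E'
from h import *
S=cv2.imread("pics/scene0.png");D=cv2.imread("pics/side0.png")
si,di=eyes.camera_info("scene"),eyes.camera_info("side")
bl=((105,120,40),(125,255,255)); og=((3,150,80),(14,255,255))
def quad(c): return cv2.boxPoints(cv2.minAreaRect(c))
for n,im,inf,box,tb in (("scene",S,si,(270,90,350,160),(330,230,400,310)),("side",D,di,(300,200,410,280),(255,160,312,205))):
    print(n)
    c=comps(im,*bl,box)[0]
    q=cv2.approxPolyDP(c,3,True)[:,0]; print("lip px",q.tolist())
    for p in q: print("  top z128",onz(ray(inf,p),128)," z122",onz(ray(inf,p),122)[:2])
    for c in comps(im,*og,tb,15)[:2]:
        q=cv2.approxPolyDP(c,2,True)[:,0]; print("handle px",q.tolist(),cv2.contourArea(c))
        for p in q: print("  z80",onz(ray(inf,p),80)[:2])
    for c in comps(im,*bl,tb,15)[:2]:
        q=quad(c); print("blue end px",q.tolist()); 
        for p in q: print("  z0",onz(ray(inf,p),0)[:2],onz(ray(inf,p),20)[:2])
for nm,lo,hi,b,z in (("jarcap",(170,150,80),(179,255,255),(400,250,435,290),100),("jarcap2",(0,150,80),(4,255,255),(400,250,435,290),100),("bottle",(3,80,20),(15,255,255),(330,100,365,170),60),("tin",(50,80,20),(85,255,255),(300,100,345,140),25)):
    for c in comps(S,lo,hi,b)[:1]:
        m=cv2.minAreaRect(c); print(nm,m,onz(ray(si,m[0]),z)[:2])
for c in comps(D,(50,80,20),(85,255,255),(300,290,385,360))[:1]:
    for p in cv2.approxPolyDP(c,3,True)[:,0]: print("tin side",p,onz(ray(di,p),25)[:2])
print("bottle neck", cross(ray(si,(350,118)),ray(di,(297,215))))
print("beaker",onz(ray(si,(329,230)),90)[:2],"tray px",onz(ray(si,(370,265)),42)[:2])
cv2.imwrite("pics/tr.png",np.hstack([cv2.resize(S[220:320,300:440],None,fx=2.8,fy=2.8,interpolation=cv2.INTER_CUBIC),cv2.resize(D[140:240,235:375],None,fx=2.8,fy=2.8,interpolation=cv2.INTER_CUBIC)]))
E
```

```text
scene
lip px [[283, 101], [333, 148], [340, 145], [294, 101]]
  top z128 [ 485.6 -326.8  128. ]  z122 [ 482.8 -332.9]
  top z128 [ 461.  -105.4  128. ]  z122 [ 458.  -109.9]
  top z128 [ 440.  -104.6  128. ]  z122 [ 436.9 -109.1]
  top z128 [ 459.5 -310.7  128. ]  z122 [ 456.5 -316.7]
handle px [[377, 243], [367, 268]] 39.5
  z80 [508.7 162. ]
  z80 [565.5 202.4]
blue end px [[345.4344177246094, 282.5837097167969], [347.1312561035156, 277.8325500488281], [379.8823547363281, 289.5293884277344], [378.1855163574219, 294.2805480957031]]
  z0 [603.4 177.2] [609.  184.5]
  z0 [593.1 169. ] [599.  176.5]
  z0 [543.9 235.5] [550.8 241.6]
  z0 [554.3 243.1] [561. 249.]
side
lip px [[309, 217], [387, 275], [398, 268], [322, 214]]
  top z128 [ 431.2 -110.7  128. ]  z122 [ 435.7 -103.1]
  top z128 [ 454.5 -336.7  128. ]  z122 [ 459.2 -331.5]
  top z128 [ 483.  -332.3  128. ]  z122 [ 488.  -327.2]
  top z128 [ 460.  -115.5  128. ]  z122 [ 464.8 -108. ]
handle px [[292, 163], [280, 174], [280, 185], [277, 189], [279, 187], [281, 192], [287, 177], [293, 179]] 184.5
  z80 [561.2 195.9]
  z80 [504.9 159.2]
  z80 [478.4 109.4]
  z80 [462.9  96.2]
  z80 [471.7 102.1]
  z80 [464.6  78.4]
  z80 [512.7 135.7]
  z80 [520.8 118.5]
jarcap2 ((417.5000305175781, 269.0), (21.92030906677246, 19.091880798339844), 45.0) [479.8 270.7]
bottle ((348.5, 137.0), (18.0, 21.0), 90.0) [ 367.8 -168.4]
tin side [337 298] [ 410.  -250.3]
tin side [312 316] [ 343.7 -265.1]
tin side [318 327] [ 339. -294.]
tin side [351 352] [ 357.3 -372. ]
tin side [374 333] [ 417.  -359.1]
tin side [376 326] [ 430.2 -347.8]
bottle neck (array([ 386.6, -140.8,  166.3]), np.float64(0.3653611823395647))
beaker [588.1  77.9] tray px [541.7 185.8]
```

View pics/tr.png

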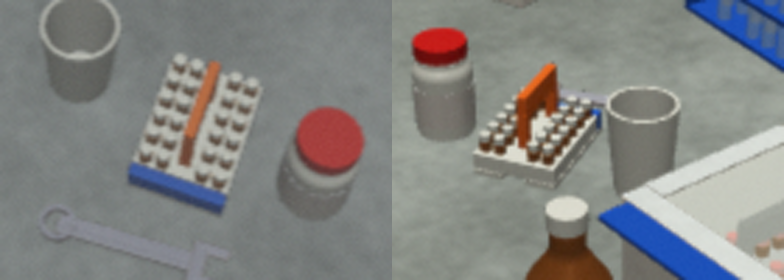

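The crop confirms the tray: orange handle, and the blue end away from the robot base, next to the wrench. The beaker and jar stand on either side of it. Lip corners agree between the two views to about 5 mm, giving a chiller yaw of about 6°. I'll move over the tray for a wrist look on the way.

Request:
{"fn": "drive_tool", "kwargs": {"moves": [{"dp": [0.5,-0.85,0.2],"twist": -1},{"dp": [0.5,-0.85,0.2],"twist": -1},{"dp": [0.5,-0.85,0.2],"twist": -1},{"dp": [0.5,-0.85,0.2],"twist": -1},{"dp": [0.5,-0.85,0.2],"twist": -1},{"dp": [0.5,-0.85,0.2],"twist": -1},{"dp": [0.5,-0.85,0.2],"twist": -1},{"dp": [0.5,-0.85,0.2],"twist": -1},{"dp": [0.5,-0.85,0.2],"twist": -1},{"dp": [0.5,-0.85,0.2],"twist": -1},{"dp": [0.5,-0.85,0],"twist": -1},{"dp": [0.5,-0.85,0],"twist": -1},{"dp": [0,0,0]},{"dp": [0,0,0]}], "gripper": 0.0}}

```text
invalid input
```

Run:
```python
from h import *
i=eyes.camera_info("wrist"); im=eyes.read_camera("wrist"); cv2.imwrite("pics/w1.png",im); import pickle; pickle.dump(i,open("w1.pkl","wb"))
s=robot.state(); print(s["qpos"],s["eef_pos"],s["ee_rot"],s["force"])
```

```text
[-66.1  26.9  -2.8  87.8   1.4  65.4  -4.7] [291.5 608.4 221.9] [[-0.9  0.4 -0. ]
 [ 0.4  0.9 -0. ]
 [-0.  -0.  -1. ]] [-0.8  0.6  0. ]
```

View pics/w1.png

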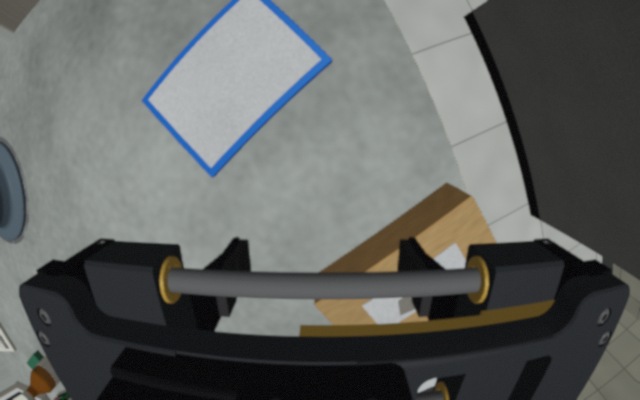

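The call was refused, so the arm did not move. The wrist view shows only the gripper and a clipboard. I'll retry with both keys in every row.

Request:
{"fn": "drive_tool", "kwargs": {"moves": [{"dp": [0.5,-0.85,0.2],"twist": -1},{"dp": [0.5,-0.85,0.2],"twist": -1},{"dp": [0.5,-0.85,0.2],"twist": -1},{"dp": [0.5,-0.85,0.2],"twist": -1},{"dp": [0.5,-0.85,0.2],"twist": -1},{"dp": [0.5,-0.85,0.2],"twist": -1},{"dp": [0.5,-0.85,0.2],"twist": -1},{"dp": [0.5,-0.85,0.2],"twist": -1},{"dp": [0.5,-0.85,0.2],"twist": -1},{"dp": [0.5,-0.85,0.2],"twist": -1},{"dp": [0.5,-0.85,0],"twist": -1},{"dp": [0.5,-0.85,0],"twist": -1},{"dp": [0,0,0],"twist": 0},{"dp": [0,0,0],"twist": 0}], "gripper": 0}}

```text
time_s: 1.6
eef_pos: [531.7, 200.0, 302.4]
ee_rot: [[0.525, 0.851, -0.0], [0.851, -0.525, 0.0], [-0.0, -0.0, -1.0]]
force: [-0.2, 1.3, -0.7]
finger_gap: 0.7
finger_force: 0.0
```

Run:
```python
from h import *
i=eyes.camera_info("wrist"); im=eyes.read_camera("wrist"); cv2.imwrite("pics/w2.png",im); import pickle; pickle.dump(i,open("w2.pkl","wb"))
s=robot.state(); print(s["time_s"],s["qpos"],s["eef_pos"],s["ee_rot"],s["force"])
```

```text
1.65 [-45.   13.7  24.6  97.8  -6.1  69.9 -50.4] [531.1 201.5 302.3] [[ 0.5  0.9 -0. ]
 [ 0.9 -0.5  0. ]
 [ 0.  -0.  -1. ]] [-0.5  0.1  0.1]
```

Request:
{"fn": "drive_tool", "kwargs": {"moves": [{"dp": [-0.25,-0.93,-0.16],"twist": -0.5},{"dp": [-0.25,-0.93,-0.16],"twist": -0.5},{"dp": [-0.25,-0.93,-0.16],"twist": -0.5},{"dp": [-0.25,-0.93,-0.16],"twist": -0.5},{"dp": [-0.25,-0.93,-0.16],"twist": -0.5},{"dp": [-0.25,-0.93,-0.16],"twist": -0.5},{"dp": [-0.25,-0.93,-0.16],"twist": -0.5},{"dp": [-0.25,-0.93,-0.16],"twist": -0.5},{"dp": [-0.25,-0.93,-0.16],"twist": -0.5},{"dp": [-0.25,-0.93,-0.16],"twist": -0.5},{"dp": [-0.25,-0.93,-0.16],"twist": -0.5},{"dp": [-0.25,-0.93,-0.16],"twist": -0.5},{"dp": [-0.25,-0.93,-0.16],"twist": -0.5},{"dp": [0,0,-0.6],"twist": 0},{"dp": [0,0,-0.6],"twist": 0},{"dp": [0,0,0],"twist": 0}]}}

```text
time_s: 3.25
eef_pos: [400.6, -280.2, 168.8]
ee_rot: [[0.993, 0.114, -0.006], [0.114, -0.993, 0.003], [-0.005, -0.004, -1.0]]
force: [-0.4, 1.1, 0.4]
finger_gap: 0.3
finger_force: 0.0
```

Run:
```python
from h import *
import pickle
i=pickle.load(open("w2.pkl","rb")); im=cv2.imread("pics/w2.png")
for c in comps(im,(3,150,60),(14,255,255),(0,0,640,400),40)[:3]:
    q=cv2.boxPoints(cv2.minAreaRect(c)); print("og",cv2.contourArea(c),q.tolist(),[onz(fray(i,p),80)[:2] for p in q])
for c in comps(im,(105,120,40),(125,255,255),(0,0,640,400),40)[:3]:
    q=cv2.boxPoints(cv2.minAreaRect(c)); print("bl",cv2.contourArea(c),[onz(fray(i,p),20)[:2] for p in q])
s=robot.state(); print(s["time_s"],s["qpos"],s["eef_pos"],s["ee_rot"],s["force"])
```

```text
bl 6247.0 [array([829.6, 338.4]), array([966.4, 351.8]), array([977.2, 106.8]), array([832.3, 115.3])]
bl 674.0 [array([-30.7, 728.9]), array([171.5, 667.7]), array([246.2, 421.9]), array([ 89.3, 434.5])]
bl 362.0 [array([550.5, 242.6]), array([559.2, 249.1]), array([609.2, 183.5]), array([600.5, 176.6])]
3.25 [ -9.2  16.7  47.6 117.8 -15.5  52.2 -36.6] [ 400.6 -280.2  168.8] [[ 1.   0.1 -0. ]
 [ 0.1 -1.   0. ]
 [-0.  -0.  -1. ]] [-0.4  1.1  0.4]
```

Request:
{"fn": "drive_tool", "kwargs": {"moves": [{"dp": [0,0,-0.7],"twist": 0},{"dp": [0,0,-0.65],"twist": 0},{"dp": [0.3,0,0],"twist": 0},{"dp": [0.2,0,0],"twist": 0},{"dp": [0.2,0,0],"twist": 0},{"dp": [0.15,0,0],"twist": 0},{"dp": [0.1,0,0],"twist": 0},{"dp": [0,0,0],"twist": 0}]}}

```text
time_s: 4.05
eef_pos: [440.5, -282.9, 117.9]
ee_rot: [[0.994, 0.112, 0.001], [0.112, -0.994, -0.001], [0.001, 0.001, -1.0]]
force: [-0.3, 0.6, 0.1]
finger_gap: 0.4
finger_force: 0.0
```

Request:
{"fn": "drive_tool", "kwargs": {"moves": [{"dp": [0.05,0,-0.1],"twist": 0},{"dp": [0.1,0,0],"twist": 0},{"dp": [0.1,0,0],"twist": 0},{"dp": [0,0,0],"twist": 0}]}}

```text
time_s: 4.45
eef_pos: [442.2, -283.0, 112.5]
ee_rot: [[0.994, 0.109, -0.013], [0.109, -0.994, 0.005], [-0.012, -0.006, -1.0]]
force: [-15.1, 1.6, 12.2]
finger_gap: 0.6
finger_force: 7.6
```

Request:
{"fn": "drive_tool", "kwargs": {"moves": [{"dp": [0.05,0,0.1],"twist": 0},{"dp": [0.0,0,0.15],"twist": 0},{"dp": [0.0,0,0.2],"twist": 0},{"dp": [0.02,0,0.2],"twist": 0},{"dp": [0.03,0,0.2],"twist": 0},{"dp": [0,0,0],"twist": 0}]}}

```text
time_s: 5.05
eef_pos: [444.8, -282.6, 145.5]
ee_rot: [[0.994, 0.108, -0.016], [0.108, -0.994, 0.005], [-0.015, -0.007, -1.0]]
force: [-15.0, -0.4, 0.5]
finger_gap: 0.5
finger_force: 7.5
```

Run:
```python
from h import *
S=eyes.read_camera("scene"); D=eyes.read_camera("side")
cv2.imwrite("pics/l1.png",np.hstack([cv2.resize(S[60:220,200:400],None,fx=1.95,fy=1.95),cv2.resize(D[150:310,270:470],None,fx=1.95,fy=1.95)]))
```

```text
(no output)
```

View pics/l1.png

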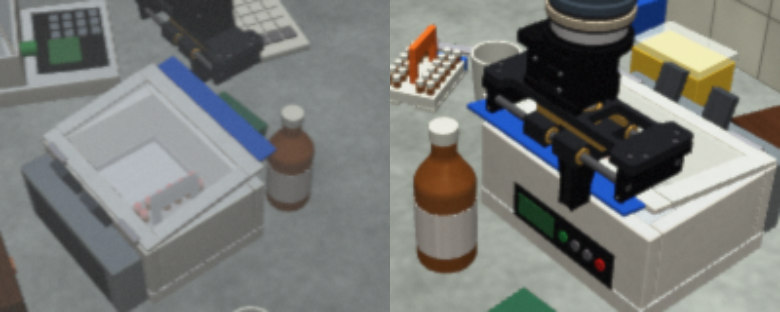

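The lid frame now stands about 30 mm proud of the tub at its front, with the fingers pressing on the blue lip. I'll follow the arc from here.

Request:
{"fn": "drive_tool", "kwargs": {"moves": [{"dp": [0.07,0.01,0.25],"twist": 0},{"dp": [0.07,0.01,0.25],"twist": 0},{"dp": [0.09,0.01,0.25],"twist": 0},{"dp": [0.09,0.01,0.25],"twist": 0},{"dp": [0.12,0.01,0.23],"twist": 0},{"dp": [0.12,0.01,0.23],"twist": 0},{"dp": [0.14,0.015,0.22],"twist": 0},{"dp": [0.14,0.015,0.22],"twist": 0},{"dp": [0.2,0.02,0.25],"twist": 0},{"dp": [0.2,0.02,0.25],"twist": 0}]}}

```text
time_s: 6.15
eef_pos: [485.4, -278.3, 241.9]
ee_rot: [[0.994, 0.103, -0.035], [0.104, -0.995, 0.012], [-0.033, -0.016, -0.999]]
force: [-39.0, 8.8, 25.9]
finger_gap: 0.3
finger_force: 19.4
```

Request:
{"fn": "drive_tool", "kwargs": {"moves": [{"dp": [0,0,0.15],"twist": 0},{"dp": [0.15,0.015,0.22],"twist": 0},{"dp": [0.2,0.02,0.22],"twist": 0},{"dp": [0.22,0.02,0.22],"twist": 0},{"dp": [0.22,0.025,0.18],"twist": 0},{"dp": [0.24,0.025,0.18],"twist": 0},{"dp": [0.26,0.03,0.18],"twist": 0}]}}

```text
time_s: 6.85
eef_pos: [555.7, -272.0, 297.4]
ee_rot: [[0.994, 0.111, 0.0], [0.111, -0.994, -0.0], [0.0, 0.0, -1.0]]
force: [-0.4, -0.2, -0.0]
finger_gap: 0.5
finger_force: 0.5
```

Run:
```python
from h import *
D=eyes.read_camera("side"); S=eyes.read_camera("scene")
cv2.imwrite("pics/l2.png",np.hstack([cv2.resize(S[20:220,200:400],None,fx=1.95,fy=1.95),cv2.resize(D[110:310,270:470],None,fx=1.95,fy=1.95)]))
s=robot.state(); print(s["eef_pos"],s["force"])
```

```text
[ 557.4 -271.3  297.7] [ 0.  -0.2  0. ]
```

View pics/l2.png

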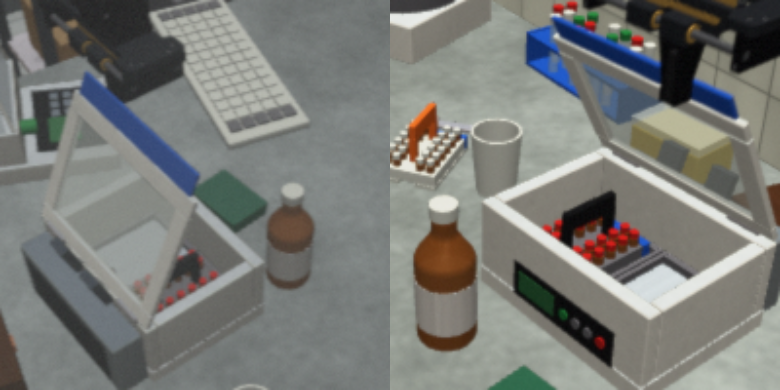

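The lid is at about 65° with the fingers on its underside below the lip. The empty bay is the -y half, and the grey tray is in the +y half.

Request:
{"fn": "drive_tool", "kwargs": {"moves": [{"dp": [0.3,0.03,0.05],"twist": 0},{"dp": [0.35,0.035,0.05],"twist": 0},{"dp": [0.35,0.035,0.05],"twist": 0},{"dp": [0.35,0.035,0],"twist": 0},{"dp": [0.35,0.035,0],"twist": 0},{"dp": [0.35,0.035,0],"twist": 0},{"dp": [0.35,0.035,0],"twist": 0},{"dp": [0.35,0.035,0],"twist": 0},{"dp": [0.3,0.03,0],"twist": 0},{"dp": [0,0,0],"twist": 0}]}}

```text
time_s: 7.95
eef_pos: [679.0, -258.2, 301.8]
ee_rot: [[0.993, 0.114, -0.0], [0.114, -0.993, 0.001], [-0.0, -0.001, -1.0]]
force: [0.2, -0.5, -0.3]
finger_gap: 0.1
finger_force: 0.0
```

Request:
{"fn": "drive_tool", "kwargs": {"moves": [{"dp": [-0.7,0,0],"twist": 0},{"dp": [-1,0,0],"twist": 0},{"dp": [-1,0,0],"twist": 0},{"dp": [-1,0,0],"twist": 0},{"dp": [-0.4,0,0],"twist": 0},{"dp": [0,0,0],"twist": 0},{"dp": [0,0,0],"twist": 0}], "gripper": 0.55}}

```text
time_s: 8.65
eef_pos: [513.5, -259.5, 303.6]
ee_rot: [[0.994, 0.112, 0.002], [0.112, -0.994, 0.001], [0.002, -0.0, -1.0]]
force: [0.8, -0.1, 0.5]
finger_gap: 45.0
finger_force: 0.0
```

Run:
```python
from h import *
import pickle
i=eyes.camera_info("wrist"); im=eyes.read_camera("wrist"); cv2.imwrite("pics/w3.png",im); pickle.dump(i,open("w3.pkl","wb"))
D=eyes.read_camera("side"); cv2.imwrite("pics/d3.png",D); S=eyes.read_camera("scene"); cv2.imwrite("pics/s3.png",S)
cv2.imwrite("pics/m3.png",np.hstack([cv2.resize(im,(520,325)),cv2.resize(D[100:305,270:446],(280,325))]))
s=robot.state(); print(s["eef_pos"],s["force"],i["origin"])
```

```text
[ 514.1 -259.5  303.1] [ 0.   0.1 -0.2] [ 588.1 -251.9  465.8]
```

View pics/m3.png

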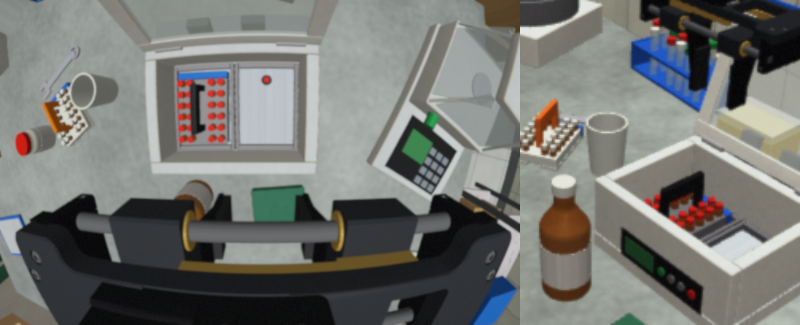

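The lid leans back. The empty bay is visible with its red pin at about (266,79) in the crop. Next I'll measure the pin, the bay floor and the tray handle.

Run:
```python
from h import *
import pickle
i=pickle.load(open("w3.pkl","rb")); im=cv2.imread("pics/w3.png")
for r in [((0,120,60),(6,255,255)),((172,120,60),(179,255,255))]:
  for c in comps(im,*r,(305,80,350,120),8)[:2]:
    m=cv2.minAreaRect(c); print("pin",m,onz(fray(i,m[0]),40)[:2])
g=cv2.cvtColor(im,cv2.COLOR_BGR2GRAY); m=np.zeros_like(g); m[70:195,285:375]=(g[70:195,285:375]>150)*255
m=cv2.morphologyEx(m,cv2.MORPH_OPEN,np.ones((5,5)))
cs=sorted(cv2.findContours(m,0,2)[0],key=cv2.contourArea)[::-1]
for c in cs[:2]:
    w=np.array([onz(fray(i,p),35)[:2] for p in c[:,0]],np.float32); r=cv2.minAreaRect(w); print("floor",cv2.contourArea(c),r, cv2.boundingRect(c))
# tub outline at z=120: white area
m=((g>150)*255).astype(np.uint8); 
# lid hinge-side: full tray red caps
cs=comps(im,(0,120,60),(8,255,255),(205,70,290,190),5)
P=np.array([onz(fray(i,cv2.minAreaRect(c)[0]),77)[:2] for c in cs],np.float32); print("caps",len(P),cv2.minAreaRect(P))
# tray
for f,k in (("w3",0),("w2",0)):
    i=pickle.load(open(f+".pkl","rb")); im=cv2.imread(f"pics/{f}.png")
    for c in comps(im,(3,120,60),(20,255,255),(0,0,640,400),20)[:4]:
        w=np.array([onz(fray(i,p),80)[:2] for p in c[:,0]],np.float32); print(f,"og",cv2.contourArea(c),cv2.minAreaRect(w))
```

```text
pin ((327.5, 98.0), (8.0, 7.0), 90.0) [ 620.4 -253.2]
floor 6053.0 ((576.5394287109375, -258.43927001953125), (129.33587646484375, 92.65623474121094), 6.529641628265381) (294, 84, 68, 93)
caps 15 ((559.8505249023438, -154.92880249023438), (89.52716827392578, 64.51969909667969), 6.42072868347168)
w3 og 1330.0 ((902.40087890625, -775.4340209960938), (79.11652374267578, 207.0747833251953), 26.959455490112305)
w3 og 1307.0 ((295.225830078125, -380.32513427734375), (33.06827926635742, 493.3162841796875), 6.51386022567749)
w3 og 511.0 ((538.76416015625, 158.02362060546875), (94.81741333007812, 49.76441955566406), 41.1785888671875)
w3 og 328.0 ((392.10955810546875, -147.36363220214844), (53.870513916015625, 45.176177978515625), 15.08812427520752)
w2 og 1185.0 ((456.51214599609375, 527.3797607421875), (91.82682800292969, 49.331966400146484), 11.714805603027344)
w2 og 786.0 ((1008.1492919921875, -502.16363525390625), (179.7014617919922, 168.97850036621094), 85.15253448486328)
w2 og 460.0 ((-364.9742126464844, 266.89630126953125), (56.806644439697266, 283.9209899902344), 0.9617487192153931)
w2 og 418.5 ((537.4803466796875, 182.95657348632812), (75.68772888183594, 14.226101875305176), 37.685150146484375)
```

Everything checks: floor rectangle 129x93 (130x92 expected), pin 45 mm from centre, handle 76 mm long. Now to the tray.

Request:
{"fn": "drive_tool", "kwargs": {"moves": [{"dp": [0.05,0.92,0],"twist": 0.3},{"dp": [0.05,0.92,0],"twist": 0.3},{"dp": [0.05,0.92,0],"twist": 0.3},{"dp": [0.05,0.92,0],"twist": 0.3},{"dp": [0.05,0.92,0],"twist": 0.3},{"dp": [0.05,0.92,0],"twist": 0.3},{"dp": [0.05,0.92,-0.2],"twist": 0.3},{"dp": [0.05,0.92,-0.4],"twist": 0.4},{"dp": [0.05,0.92,-0.5],"twist": 0.4},{"dp": [0.05,0.92,-0.5],"twist": 0.4},{"dp": [0.05,0.92,-0.5],"twist": 0.4},{"dp": [0,0.92,-0.5],"twist": 0.17},{"dp": [0,0,0],"twist": 0},{"dp": [0,0,0],"twist": 0}]}}

```text
time_s: 10.2
eef_pos: [534.9, 182.7, 198.2]
ee_rot: [[0.793, 0.609, -0.001], [0.609, -0.793, -0.002], [-0.002, 0.001, -1.0]]
force: [1.5, -0.6, 0.1]
finger_gap: 47.9
finger_force: 0.0
```

Run:
```python
from h import *
import pickle
i=eyes.camera_info("wrist"); im=eyes.read_camera("wrist"); cv2.imwrite("pics/w4.png",im)
for c in comps(im,(3,120,60),(20,255,255),(0,0,640,400),20)[:6]:
    w=np.array([onz(fray(i,p),80)[:2] for p in c[:,0]],np.float32); r=cv2.minAreaRect(w)
    if np.hypot(r[0][0]-537,r[0][1]-182)<60: print("og",cv2.contourArea(c),r,cv2.boundingRect(c))
s=robot.state(); R=s["ee_rot"]; print(s["eef_pos"],np.degrees(np.arctan2(R[1,1],R[0,1])),s["qpos"])
```

```text
og 598.0 ((539.0756225585938, 181.1409912109375), (76.62430572509766, 7.592678546905518), 37.5080680847168) (323, 158, 9, 80)
[535.4 181.2 199. ] -52.6515860317317 [-47.5  19.4  31.2 106.  -11.6  57.7 -64.2]
```

Request:
{"fn": "drive_tool", "kwargs": {"moves": [{"dp": [0.09,0,-0.7],"twist": 0},{"dp": [0,0,-0.8],"twist": 0},{"dp": [0,0,-0.8],"twist": 0},{"dp": [0,0,-0.7],"twist": 0},{"dp": [0,0,-0.5],"twist": 0},{"dp": [0,0,-0.25],"twist": 0},{"dp": [0,0,0],"twist": 0},{"dp": [0,0,0],"twist": 0}]}}

```text
time_s: 11.05
eef_pos: [539.6, 181.1, 50.5]
ee_rot: [[0.796, 0.606, 0.002], [0.606, -0.796, 0.0], [0.002, 0.001, -1.0]]
force: [0.0, 0.7, 0.4]
finger_gap: 47.9
finger_force: 0.0
```

Request:
{"fn": "drive_tool", "kwargs": {"moves": [{"dp": [0,0,0],"twist": 0},{"dp": [0,0,0],"twist": 0},{"dp": [0,0,0],"twist": 0},{"dp": [0,0,0],"twist": 0},{"dp": [0,0,0],"twist": 0}], "gripper": 0, "force": 35}}

```text
time_s: 11.55
eef_pos: [538.4, 181.7, 49.6]
ee_rot: [[0.795, 0.607, 0.0], [0.607, -0.795, 0.0], [0.0, 0.0, -1.0]]
force: [0.5, 0.8, -0.4]
finger_gap: 15.9
finger_force: 0.0
```

Request:
{"fn": "drive_tool", "kwargs": {"moves": [{"dp": [0,0,0],"twist": 0},{"dp": [0,0,0],"twist": 0},{"dp": [0,0,0],"twist": 0},{"dp": [0,0,0],"twist": 0}]}}

```text
time_s: 11.95
eef_pos: [538.4, 181.7, 49.4]
ee_rot: [[0.795, 0.607, -0.0], [0.607, -0.795, 0.0], [0.0, -0.0, -1.0]]
force: [-0.8, -0.2, 0.2]
finger_gap: 9.8
finger_force: 35.0
```

Request:
{"fn": "drive_tool", "kwargs": {"moves": [{"dp": [0,0,0.1],"twist": 0},{"dp": [0,0,0.3],"twist": 0},{"dp": [0,0,0.5],"twist": 0},{"dp": [0,0,0.6],"twist": 0},{"dp": [0,0,0],"twist": 0}]}}

```text
time_s: 12.45
eef_pos: [541.0, 182.0, 112.7]
ee_rot: [[0.795, 0.606, 0.007], [0.606, -0.795, 0.003], [0.007, 0.002, -1.0]]
force: [1.0, 0.0, -3.2]
finger_gap: 9.7
finger_force: 35.0
```

Request:
{"fn": "drive_tool", "kwargs": {"moves": [{"dp": [0,0,0.6],"twist": 0},{"dp": [0,0,0.8],"twist": 0},{"dp": [0,0,0.8],"twist": 0},{"dp": [0,-0.2,0.7],"twist": 0},{"dp": [0.05,-0.4,0.4],"twist": -0.25},{"dp": [0.07,-0.7,0],"twist": -0.3},{"dp": [0.07,-0.8,0],"twist": -0.3},{"dp": [0.07,-0.8,0],"twist": -0.3},{"dp": [0.07,-0.8,0],"twist": -0.3},{"dp": [0.07,-0.8,0],"twist": -0.3},{"dp": [0.07,-0.8,0],"twist": -0.3},{"dp": [0.07,-0.8,0],"twist": -0.3},{"dp": [0.07,-0.8,0],"twist": -0.3},{"dp": [0.07,-0.8,0],"twist": -0.3},{"dp": [0.07,-0.8,0],"twist": -0.3},{"dp": [0.07,-0.8,0],"twist": -0.3},{"dp": [0.07,-0.8,0],"twist": -0.3},{"dp": [0.05,-0.5,0],"twist": -0.3},{"dp": [0,-0.2,0],"twist": 0},{"dp": [0,0,0],"twist": 0}]}}

```text
time_s: 14.45
eef_pos: [575.2, -251.2, 240.5]
ee_rot: [[0.997, 0.071, -0.002], [0.071, -0.997, 0.0], [-0.002, -0.0, -1.0]]
force: [-0.2, 0.4, -3.9]
finger_gap: 9.6
finger_force: 35.0
```

Run:
```python
from h import *
i=eyes.camera_info("wrist"); im=eyes.read_camera("wrist"); cv2.imwrite("pics/w5.png",im)
D=eyes.read_camera("side")
cv2.imwrite("pics/m5.png",np.hstack([cv2.resize(im,(520,325)),cv2.resize(D[100:305,270:446],(280,325))]))
s=robot.state(); R=s["ee_rot"]; print(s["time_s"],s["eef_pos"],np.degrees(np.arctan2(R[1,1],R[0,1])),R[:,2]*100,s["force"])
z=s["eef_pos"][2]-49
for c in comps(im,(105,120,40),(125,255,255),(200,40,450,300),20)[:3]:
    w=np.array([onz(fray(i,p),z+20)[:2] for p in c[:,0]],np.float32); print(cv2.boundingRect(c),cv2.minAreaRect(w))
```

```text
14.55 [ 576.1 -248.7  240.7] -85.72484350845002 [  -0.1    0.2 -100. ] [ 0.1  0.2 -3.8]
(202, 138, 189, 31) ((629.3453979492188, -229.39645385742188), (18.343379974365234, 120.50604248046875), 3.103667736053467)
```

View pics/m5.png

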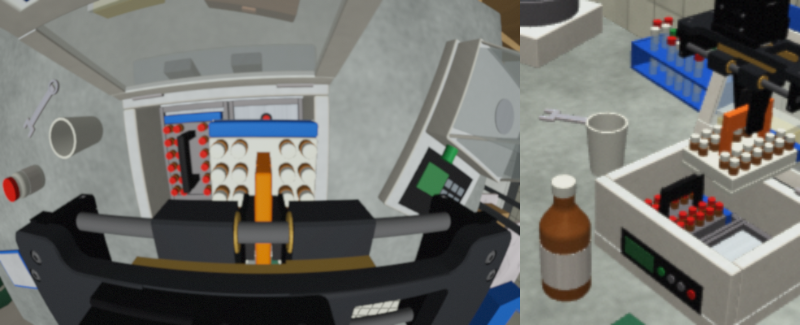

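The tray is held level with its blue end towards the hinge, roughly over the bay. I'll check its offset in the grip.

Request:
{"fn": "drive_tool", "kwargs": {"moves": [{"dp": [0.01,-0.24,0],"twist": 0.28},{"dp": [0,0,-0.5],"twist": 0},{"dp": [0,0,0],"twist": 0},{"dp": [0,0,0],"twist": 0}]}}

```text
time_s: 14.95
eef_pos: [576.7, -258.1, 221.1]
ee_rot: [[0.993, 0.114, -0.001], [0.114, -0.993, 0.001], [-0.001, -0.001, -1.0]]
force: [1.0, -0.9, -3.5]
finger_gap: 9.6
finger_force: 35.0
```

Run:
```python
from h import *
i=eyes.camera_info("wrist"); im=eyes.read_camera("wrist"); cv2.imwrite("pics/w6.png",im)
s=robot.state(); R=s["ee_rot"]; print(s["time_s"],s["eef_pos"],np.degrees(np.arctan2(R[1,1],R[0,1])),s["force"])
z=s["eef_pos"][2]-49
for c in comps(im,(105,120,40),(125,255,255),(200,100,450,300),20)[:4]:
    print(cv2.boundingRect(c))
    sel=[p for p in c[:,0] if p[0]>262 and p[0]<388]
    for h in (30,10): 
        w=np.array([onz(fray(i,p),z+h)[:2] for p in sel],np.float32); r=cv2.minAreaRect(w)
        a=np.deg2rad(6.5); d=np.array(r[0])-s["eef_pos"][:2]
        print(r, "chiller-frame offset from TCP",d@[np.cos(a),np.sin(a)],d@[-np.sin(a),np.cos(a)])
for c in comps(im,(3,120,60),(20,255,255),(250,100,400,300),20)[:1]:
    w=np.array([onz(fray(i,p),z+80)[:2] for p in c[:,0]],np.float32); print("handle",cv2.minAreaRect(w))
```

```text
15.0 [ 577.  -258.7  221.7] -83.48447156244362 [-0.1 -0.3 -4.1]
(200, 137, 191, 32)
((632.7135620117188, -253.43490600585938), (17.904600143432617, 73.82652282714844), 4.92068338394165) chiller-frame offset from TCP 55.983713546952394 -1.0360542713287064
((630.614990234375, -253.7628173828125), (19.88936996459961, 82.01028442382812), 4.9178571701049805) chiller-frame offset from TCP 53.861511070164305 -1.124292717107547
handle ((602.4400634765625, -255.67469787597656), (41.18376541137695, 10.728967666625977), 7.362389087677002)
```

Request:
{"fn": "drive_tool", "kwargs": {"moves": [{"dp": [0,0,-0.5],"twist": 0},{"dp": [0,0,-0.6],"twist": 0},{"dp": [0,0,-0.6],"twist": 0},{"dp": [0,0,-0.6],"twist": 0},{"dp": [0,0,-0.4],"twist": 0},{"dp": [0,0,-0.2],"twist": 0},{"dp": [0,0,-0.1],"twist": 0},{"dp": [0,0,0],"twist": 0}]}}

```text
time_s: 15.8
eef_pos: [576.8, -260.2, 101.8]
ee_rot: [[0.994, 0.112, 0.001], [0.112, -0.994, -0.0], [0.001, 0.0, -1.0]]
force: [-0.3, -0.2, -3.5]
finger_gap: 9.7
finger_force: 35.0
```

Request:
{"fn": "drive_tool", "kwargs": {"moves": [{"dp": [0,0,-0.12],"twist": 0},{"dp": [0,0,-0.12],"twist": 0},{"dp": [0,0,0],"twist": 0}]}}

```text
time_s: 16.1
eef_pos: [576.1, -259.8, 91.4]
ee_rot: [[0.994, 0.111, -0.001], [0.111, -0.994, 0.0], [-0.001, -0.001, -1.0]]
force: [0.5, 0.4, -3.9]
finger_gap: 9.6
finger_force: 35.0
```

Inside the rims with no contact. I'll lower it the rest of the way.

Request:
{"fn": "drive_tool", "kwargs": {"moves": [{"dp": [0,0,-0.08],"twist": 0},{"dp": [0,0,-0.08],"twist": 0},{"dp": [0,0,-0.05],"twist": 0},{"dp": [0,0,0],"twist": 0},{"dp": [0,0,0],"twist": 0}]}}

```text
time_s: 16.6
eef_pos: [576.7, -260.2, 84.4]
ee_rot: [[0.994, 0.111, 0.001], [0.111, -0.994, 0.0], [0.001, -0.0, -1.0]]
force: [-1.7, 2.8, 5.4]
finger_gap: 9.5
finger_force: 35.0
```

Seated: it pushes back up at TCP z = 84.4, as predicted. I'll release it gently and rise.

Request:
{"fn": "drive_tool", "kwargs": {"moves": [{"dp": [0,0,0],"twist": 0},{"dp": [0,0,0],"twist": 0},{"dp": [0,0,0],"twist": 0},{"dp": [0,0,0],"twist": 0}], "gripper": 0.4}}

```text
time_s: 17.0
eef_pos: [576.5, -260.1, 83.2]
ee_rot: [[0.994, 0.112, 0.0], [0.112, -0.994, -0.0], [-0.0, 0.0, -1.0]]
force: [0.3, 0.3, 0.4]
finger_gap: 31.2
finger_force: 0.0
```

Request:
{"fn": "drive_tool", "kwargs": {"moves": [{"dp": [0,0,0.2],"twist": 0},{"dp": [0,0,0.4],"twist": 0},{"dp": [0,0,0.6],"twist": 0},{"dp": [0,0,0.8],"twist": 0},{"dp": [0,0,0.8],"twist": 0},{"dp": [-0.4,0,0.8],"twist": 0},{"dp": [-0.8,0,0.8],"twist": 0},{"dp": [-0.8,0,0.8],"twist": 0},{"dp": [0,0,0],"twist": 0},{"dp": [0,0,0],"twist": 0}]}}

```text
time_s: 18.0
eef_pos: [496.5, -260.4, 293.3]
ee_rot: [[0.994, 0.111, 0.004], [0.111, -0.994, 0.0], [0.004, 0.0, -1.0]]
force: [0.5, 0.7, -0.3]
finger_gap: 34.7
finger_force: 0.0
```

Run:
```python
from h import *
i=eyes.camera_info("wrist"); im=eyes.read_camera("wrist")
D=eyes.read_camera("side")
cv2.imwrite("pics/m7.png",np.hstack([cv2.resize(im,(520,325)),cv2.resize(D[100:305,270:446],(280,325))]))
s=robot.state(); print(s["time_s"],s["eef_pos"],s["force"],s["finger_gap"])
for c in comps(im,(3,120,60),(20,255,255),(280,60,400,220),20)[:1]:
    w=np.array([onz(fray(i,p),115)[:2] for p in c[:,0]],np.float32); r=cv2.minAreaRect(w); print("handle",r,"off bay",np.array(r[0])-[576.5,-258.4])
```

```text
18.1 [ 497.  -259.1  291. ] [-0.1  0.9 -0.8] 34.783084624361926
handle ((574.955810546875, -260.86553955078125), (70.70116424560547, 7.566488742828369), 6.419490814208984) off bay [-1.5 -2.5]
```

View pics/m7.png

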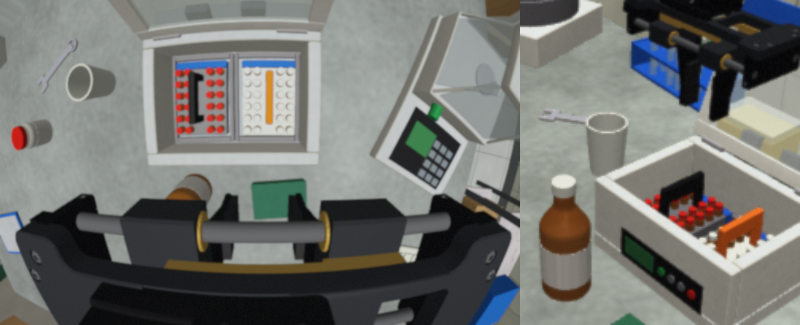

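The tray sits flat between the rims with its blue end at the hinge, about 3 mm off centre. The lid is up and the bystanders are in place, so I'm handing in.

```bash
python3 -c "
from bench import robot
print(robot.finish_job())"
```

```text
the job is handed in; nothing more can be done
None
```

I opened the lid and left it leaning back, set the white tray in the empty bay with its blue end to the hinge (about 3 mm off centre by camera), and handed the job in; no verdict came back, and I did not read the lid angle or pin travel directly.

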